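# Release the stuck drawer of the sample reader

## Robot

A 6-joint arm with a two-finger parallel gripper is mounted at the origin on the work surface. World frame = base frame: x ahead of the robot, y to its left, z up, the work surface at z = 0. Lengths are in m, angles in rad, forces in N, time in s.
With the tool pointing down it reaches from about 0.35 to 0.775 m from the base axis. Payload 7.3 kg.
Tool frame: the origin (TCP) lies at the very end of the fingers, on their centre line; the grasp point (between the pads) lies 19 mm behind it; z points along the fingers, y is the direction in which the jaws open and shut (so a half turn about z gives the same grasp; the last joint's range is limited). The gripper opens to 92 mm and grips with 3 to 60 N. Pads are 19 mm wide; open, the fingers measure 130 mm over their backs; the gripper's body (75 mm by 190 mm) begins 47 mm behind the grasp point.
Start: joints at [1.021, 0.342, 1.524, -0, 1.275, -0.146], TCP at [0.206, 0.483, 0.227] pointing down, gripper open.
Joint ranges: [-2.53, 2.53], [-0.77, 2.02], [0.04, 2.7], [-1, 4.14], [0.28, 2.66], [-3.11, 3.11]. Speed limits (rad/s): [2.57, 2.57, 3.14, 3.14, 3.14, 3.14].

## Interface

Orientations are given as [roll, pitch, yaw] about the fixed x, y, z axes, in that order (R = Rz(yaw) Ry(pitch) Rx(roll)).
In Python, from cell import observe, read_camera, camera_info, hand_in gives the robot as it stands.
- The arm moves only by the tool jog_arm, never from a script. Its argument "rows" is one flat list of numbers, 5 for each row, row after row: the finger opening in mm, from 0 to 91.8, then the shift along the tool's x, y, z in mm, then the turn about the tool's z in degrees. In form: [gripper, tx, ty, tz, roll, gripper, tx, ty, tz, roll, ...]. A call has 1 to 20 rows; each row shifts and turns the commanded pose from where the row before left it, along the tool's axes as they then stand; what a row does not reach is not made up. A row lasts 1/10 s, in which the tool goes at most 50 mm and 8.59 degrees, less where a joint would pass 70% of its speed; a pose out of reach is approached as far as the arm can. A call with a gripper value outside its range is refused whole. The fingers move at their own pace and stop on an object; "grip_force" is the grip in N (left out, the last holds). Time passes only in rows, so rows that do not move let the fingers close. It gives the time, the measured TCP pose, the force and the opening at its end, in the units of the state.
- observe(): the state, without advancing time (a new reading comes with each control period).
- read_camera(name): name is "scene" or "top" or "wrist"; returns (picture, depth): 400x640x3 uint8, red, green, blue; 400x640 float32, m along the optical axis (not along the pixel's ray), 0 where there is no reading.
- camera_info(name): a dict with "fx", "fy", "cx", "cy" (pixels), "extrinsics" (4x4, takes a point from camera to world coordinates); the wrist camera has in their place "tool_from_camera" (4x4, takes a point from camera to tool coordinates, whose origin is the TCP and whose axes are the flange's). Camera axes: x right, y up, looking along -z (the intrinsics and any distortion apply to the point x, -y, -z); pixel columns grow to the right and rows downward; lengths in m; the calibration is good to about 2 mm. A picture is of the moment at which its call begins: read the wrist's pose just before it. camera_info takes no time and is no camera call.
- hand_in(): hands the job in, once; it reports no verdict.
The state is a dict: "time": time; "qpos": joint angles; "qvel": joint speeds; "joint_efforts": joint torques, N m; "tool_pos": TCP position; "tool_rot": TCP orientation; "contact_force": force on the tool from outside, world axes, zero at the start; "torque": the same for the moment, N m; "opening": finger opening in m.
Only numpy, scipy, OpenCV 4.12 (cv2) and the standard library are available. Lean on these libraries where they do the work, as an engineer would, in place of code of your own. Each camera call takes 0.05 s, during which the arm holds its last target. There are 200 camera calls.

## Task

The sample reader's drawer is stuck shut. Take the thin release pin (the tool with the straight cylindrical grip) from the rack, push it down through the round access hole in the reader's lid until the drawer springs out, then put the pin back upright and fully down in the rack hole it came from. Leave the ball-headed tamper, the bottle and the beaker where they stand.

Things in the scene. Friction and masses are not known exactly. Their poses are not given: they have to be found in the camera images.
- pin_grip (a point): Release pin, 60 to 130 g, hanging loose and upright in a rack hole: steel rod 8 mm thick, 85 mm long; above it a steel collar, 44 mm across, 6 mm thick, resting on the rack's top face; above that a black cylindrical grip, 20 mm across, 48 mm tall. This point: on the axis at mid-grip, 24 mm above the collar's top, 24 mm below the grip's top, 115 mm above the rod's tip. z points up the pin.
- access_hole (a point): Centre of the round hole (28 mm) in the reader's lid, at its top face, 90 mm above the table. x points to the reader's back, z up. Hidden 38 mm below the top face is the 42 mm wide head of a sprung catch: it yields straight down with 2 to 6 N, frees the drawer after 8 mm, meets its stop after 22 mm (rod tip 46 to 60 mm below the top face). The square port in the lid is blanked off.
- drawer (a joint): Travel in m of the drawer out of the reader's front (its -x side, facing the robot): 0 shut and latched, 0.06 fully out. Its own spring drives it out within half a second of tripping the catch and keeps it out. The reader is a fixed beige box 200 mm deep, 190 mm wide, 90 mm tall; the access hole lies 15 mm in front of and 55 mm left (+y) of the lid's centre.
- rack_top (a point): Centre of the top face of the fixed pale wooden two-place tool rack, 96 mm above the table. The rack is 180 mm long (its y), 80 mm deep (its x). Its two round holes, 25 mm wide, open through the 8 mm thick top, lie 45 mm either side of this point along its y; one holds the pin, the other the tamper.
- tamper_ball (a point): Bystander: tamper in the rack's other hole, loose, like the pin but with a thick 16 mm rod and a black ball grip 34 mm in diameter; this point is the ball's centre, 117 mm above the table (its top 134 mm).
- bottle: Bystander: closed white plastic bottle, 60 mm wide, 140 mm tall, loose on the table; origin at the centre of its underside, z up.
- beaker: Bystander: empty glass beaker, 72 mm wide, 90 mm tall, loose on the table; origin at the centre of its underside, z up.
Things that resemble listed ones, but are neither listed nor needed, are in the scene too. Leave any orange or yellow look-alike of the part that bears pin_grip alone.

How it is judged:
By the outcome, as a careful person would: the job done as asked, in the order asked, and still so for the second after the job is handed in, with the robot touching nothing.
It also fails if it takes over 56 s, if anything falls off the work surface, if the arm or the gripper's body presses on something with over 40 N, if the wrist force passes 120 N, or if a joint passes its speed limit or range.

## Working session

There is one attempt and no reset: what is moved stays moved. The work goes in short steps, Python scripts to look and compute and a tool call to move; the robot and the scene stay as the last step left them, time stands still between calls to the robot, and variables do not carry over. Pictures are saved under pics/ and viewed, about 8 in all and at most 12, crops included, and the job is handed in when it is done.

Besides the shell and the picture viewer there is one more tool, called after ">>>" as name(argument=value, ...) on one line, values as JSON. jog_arm: Moves the arm, as the interface text tells. Its arguments: {"type":"object","properties":{"rows":{"type":"array","items":{"type":"number"}},"grip_force":{"type":"number"}},"required":["rows"]}

```bash
mkdir -p pics; ls
cat > h.py <<'E'
import numpy as np, cv2
from cell import observe, read_camera, camera_info, hand_in
from scipy.spatial.transform import Rotation as R
def T(name, st=None):
    ci=camera_info(name)
    if name!='wrist': return ci, np.array(ci['extrinsics'])
    M=np.eye(4); M[:3,:3]=R.from_euler('xyz',st['tool_rot']).as_matrix(); M[:3,3]=st['tool_pos']
    return ci, M@np.array(ci['tool_from_camera'])
def snap(name):
    st=observe(); p,d=read_camera(name); ci,M=T(name,st)
    np.savez('pics/%s_last.npz'%name,p=p,d=d,M=M); return p,d,ci,M
def ray(ci,M,u,v):
    pt=np.array([[[u,v]]],float)
    K=np.array([[ci['fx'],0,ci['cx']],[0,ci['fy'],ci['cy']],[0,0,1.]])
    dist=np.array(ci.get('distortion',ci.get('dist',[0,0,0,0,0])),float)
    x,y=cv2.undistortPoints(pt,K,dist)[0,0]
    return M[:3,3], M[:3,:3]@np.array([x,-y,-1])
def atz(ci,M,u,v,z):
    o,r=ray(ci,M,u,v); return o+r*(z-o[2])/r[2]
def atd(ci,M,u,v,d):
    o,r=ray(ci,M,u,v); return o+r*d
def save(n,p): cv2.imwrite('pics/'+n,p[...,::-1])
E
python3 - <<'E'
from h import *
print(observe())
for n in ['scene','top']:
    p,d,ci,M=snap(n); save(n+'1.png',p); print(n,ci)
print(camera_info('wrist'))
E
```

```text
pics
{'time': 0.0, 'qpos': array([ 1.02102254e+00,  3.42700821e-01,  1.52501410e+00, -2.47828191e-06,
        1.27542945e+00, -1.46005444e-01]), 'qvel': array([ 0.00233288,  0.00023136, -0.00015253,  0.00038639,  0.00048161,
        0.00165284]), 'joint_efforts': array([-1.97979352e-03, -4.31248212e+01, -2.44217813e+01,  7.16175302e-02,
        5.61544276e-02, -1.45455815e-04]), 'tool_pos': array([0.20602851, 0.48243192, 0.22605737]), 'tool_rot': array([-3.14005710e+00, -2.23410593e-04,  2.73782486e+00]), 'contact_force': array([ 0.58804028, -0.89217761, -0.81118395]), 'torque': array([-0.05237556, -0.00181965, -0.0318782 ]), 'opening': 0.09193225319558498}
scene {'fx': 409.71811814593667, 'fy': 409.71811814593667, 'cx': 325.53677248163746, 'cy': 197.59060998814326, 'extrinsics': array([[-0.15038262, -0.56556278,  0.81087842,  1.70509465],
       [ 0.9886205 , -0.08286183,  0.12555246,  0.18273804],
       [-0.00381693,  0.82053194,  0.57158794,  0.87564062],
       [ 0.        ,  0.        ,  0.        ,  1.        ]])}
top {'fx': 384.7683986993869, 'fy': 384.7683986993869, 'cx': 31
[... 163 characters left out ...]
-01, -1.02303377e-02, -6.58689293e-04,
        -1.73534423e-02],
       [-3.05827095e-03,  2.36364479e-01,  9.71659652e-01,
         1.03258468e+00],
       [ 0.00000000e+00,  0.00000000e+00,  0.00000000e+00,
         1.00000000e+00]])}
{'fx': 306.1791646131486, 'fy': 306.1791646131486, 'cx': 323.8938522729323, 'cy': 198.15048390186072, 'tool_from_camera': array([[ 2.43357476e-04,  9.69697357e-01,  2.44309181e-01,
         6.56547735e-02],
       [ 9.99999953e-01, -2.81264362e-04,  1.20273188e-04,
        -1.20505231e-03],
       [ 1.85344059e-04,  2.44309140e-01, -9.69697380e-01,
        -1.58267950e-01],
       [ 0.00000000e+00,  0.00000000e+00,  0.00000000e+00,
         1.00000000e+00]])}
```

View pics/top1.png

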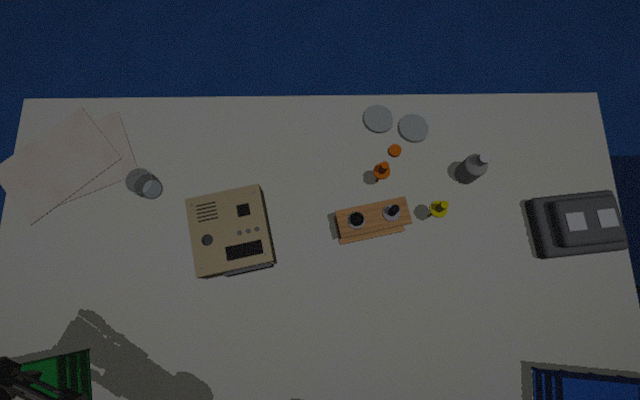

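View pics/scene1.png

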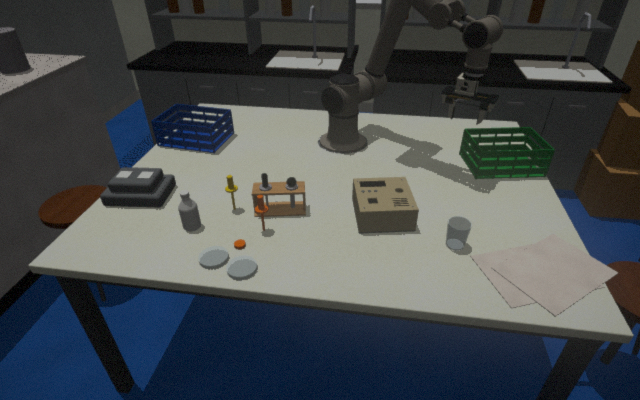

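The top view shows the reader's round hole at about (207,240). In the rack, the ball tamper is at (356,218) and the pin at (392,211). The look-alikes are yellow (438,209) and orange (382,170). I'll compute world positions next.

```bash
python3 - <<'E'
from h import *
z=np.load('pics/top_last.npz'); p,d,M=z['p'],z['d'],z['M']; ci=camera_info('top')
for n,u,v,h in [('hole',207,240,.09),('sq',243,210,.09),('pinTop',394,209,.15),('ball',356,219,.125),('yel',438,207,.11),('org',382,168,.11)]:
    print(n,atz(ci,M,u,v,h).round(4),atd(ci,M,u,v,d[v,u]).round(4))
a=cv2.resize(p[160:290,180:280],None,fx=4,fy=4,interpolation=cv2.INTER_CUBIC)
b=cv2.resize(p[150:280,320:460],None,fx=4,fy=4,interpolation=cv2.INTER_CUBIC)
save('crop1.png',np.clip(np.hstack([a,b])[:,:800+160][:, :].astype(int)*2,0,255).astype('uint8')[:, :])
E
python3 -c "
import cv2;i=cv2.imread('pics/crop1.png');print(i.shape);cv2.imwrite('pics/crop1.png',cv2.resize(i,None,fx=.8,fy=.8))"
```

```text
hole [0.508  0.2521 0.09  ] [0.5136 0.2637 0.0495]
sq [0.5826 0.1661 0.09  ] [0.5844 0.1677 0.0818]
pinTop [ 0.5683 -0.1999  0.15  ] [ 0.5685 -0.2002  0.149 ]
ball [ 0.5501 -0.1126  0.125 ] [ 0.5489 -0.112   0.1315]
yel [ 0.5808 -0.3164  0.11  ] [ 0.5785 -0.3131  0.1203]
org [ 0.6828 -0.1841  0.11  ] [ 0.6731 -0.1789  0.1392]
(520, 960, 3)
```

View pics/crop1.png

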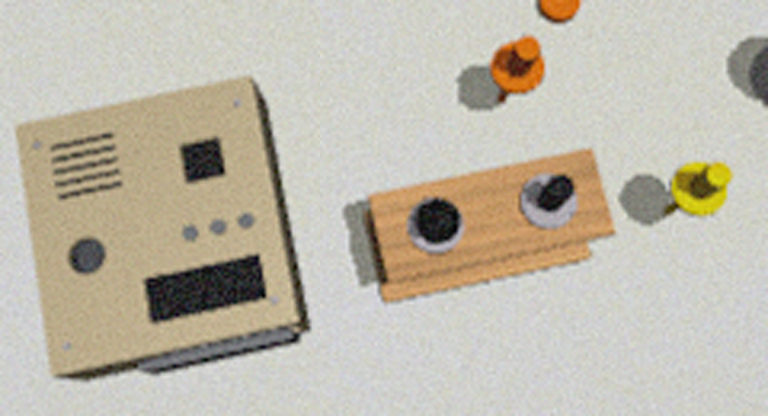

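The enlarged crop confirms the hole at (207.2,239.7), the pin collar at (391.9,212.5) and the grip top at (395,208.8). The grip leans outward only because of perspective.

Run:
```python
from h import *
z=np.load('pics/top_last.npz'); M=z['M']; ci=camera_info('top')
A=lambda x,y,h,o=0: atz(ci,M,(180 if not o else 320)+(x-(320 if o else 0))/3.2,(160 if not o else 150)+y/3.2,h)
print('hole',A(87,255,.09)); c=A(550,200,.102,1);b=A(435,225,.102,1);print('collar',c,'gt',A(559,189,.149,1),'tamp',b)
print('rack y ang',np.degrees(np.arctan2(*(b-c)[[1,0]])))
q=[A(x,y,.09) for x,y in [(17,125),(248,77),(300,330),(57,375)]];m=sum(q)/4
e=q[0]-q[3]+q[1]-q[2];e/=np.linalg.norm(e);l=np.array([-e[1],e[0],0]);print('reader ctr',m,np.degrees(np.arctan2(e[1],e[0])),'hole pred',m-.015*e+.055*l)
st=observe();Rm=R.from_euler('xyz',st['tool_rot']).as_matrix()
tgt=np.array([c[0],c[1],.24]);print((Rm.T@(tgt-st['tool_pos']))*1000)
```

```text
hole [0.50878851 0.25165964 0.09      ]
collar [ 0.5698692  -0.20412535  0.102     ] gt [ 0.56830552 -0.20175844  0.149     ] tamp [ 0.55120078 -0.11478679  0.102     ]
rack y ang 101.80283962072411
reader ctr [0.53267567 0.20004929 0.09      ] 12.645007239876742 hole pred [0.50599945 0.25043162 0.09      ]
[-604.28793217 -488.50776982  -13.33983378]
```

>>> jog_arm(rows=[50,-20,-16,-1,0,50,-30,-24,-1,0,50,-32,-26,-1,0,50,-32,-26,-1,0,50,-32,-26,-1,0,50,-32,-26,-1,0,50,-32,-26,-1,0,50,-32,-26,-1,0,50,-32,-26,-1,0,50,-32,-26,-1,0,50,-32,-26,-1,0,50,-32,-26,0,0,50,-32,-26,0,0,50,-32,-26,0,0,50,-32,-26,0,0,50,-32,-26,0,0,50,-32,-26,0,0,50,-30,-24,0,0,50,-28,-22,0,0,50,-16,-13,0,0])

```text
time: 2.1
tool_pos: [0.5701, -0.2067, 0.2367]
tool_rot: [-3.141, -0.001, 2.736]
contact_force: [-0.1, -0.3, 0.5]
opening: 0.0504
```

>>> jog_arm(rows=[50,0,0,0,-7,50,0,0,0,-7,50,0,0,0,-7,50,0,0,0,-7,50,0,0,0,-7,50,0,0,0,0,50,0,0,0,0])

```text
time: 2.8
tool_pos: [0.5694, -0.2041, 0.2373]
tool_rot: [3.141, -0.001, -2.938]
contact_force: [-0.3, -0.3, 0.2]
opening: 0.0499
```

Run:
```python
from h import *
p,d,ci,M=snap('wrist'); save('w1.png',np.clip(p.astype(int)*2,0,255).astype('uint8')); s=observe(); print(s['time'],s['tool_pos'],s['tool_rot'],s['qpos'],s['contact_force'])
```

```text
2.85 [ 0.56946419 -0.20413872  0.23745629] [ 3.14119824e+00 -3.43003931e-04 -2.93746577e+00] [-4.70884559e-01  4.84215954e-01  1.27113456e+00  9.51836651e-05
  1.38675639e+00 -2.24582515e+00] [ 0.63369869 -0.41034808  0.20044255]
```

View pics/w1.png

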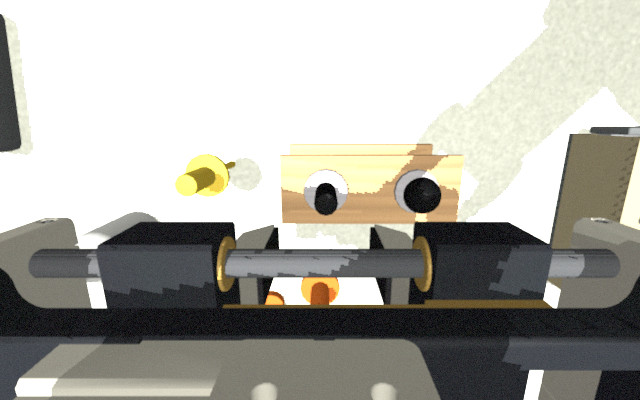

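The wrist view shows the pin collar centred at about (326,191), the grip spanning rows 183-214, and the tamper at (417,192).

Run:
```python
from h import *
z=np.load('pics/wrist_last.npz'); M=z['M'];p,d=z['p'],z['d']; ci=camera_info('wrist')
print('collar',atz(ci,M,326,190.5,.102))
pts=np.array([np.r_[atd(ci,M,u,v,d[v,u]),u,v] for v in range(165,222) for u in range(300,352) if d[v,u]>0])
t=pts[(pts[:,2]>.142)&(pts[:,2]<.16)];print('top',len(t),t.mean(0),np.median(t,0)[:3], t.min(0)[:2],t.max(0)[:2])
c=pts[(pts[:,2]>.099)&(pts[:,2]<.107)];print('col',len(c),(c.min(0)+c.max(0))/2,c.max(0)-c.min(0))
print('tamp',atz(ci,M,417,191.5,.102))
```

```text
collar [ 0.56896941 -0.20284218  0.102     ]
top 446 [ 5.69238403e-01 -2.03873122e-01  1.49740679e-01  3.25147982e+02
  2.03154709e+02] [ 0.56910287 -0.20394704  0.15006465] [ 0.56054303 -0.21335387] [ 0.57948789 -0.19395073]
col 918 [ 5.70108666e-01 -2.03731428e-01  1.02822314e-01  3.25000000e+02
  1.90000000e+02] [4.28208542e-02 4.30342200e-02 7.22087489e-03 4.40000000e+01
 4.20000000e+01]
tamp [ 0.55183296 -0.11496933  0.102     ]
```

>>> jog_arm(rows=[50,0,0,20,0,50,0,0,25,0,50,0,0,25,0,50,0,0,25,0,50,0,0,20,0,50,0,0,12,0,50,0,0,0,0,50,0,0,0,0])

```text
time: 3.65
tool_pos: [0.57, -0.2044, 0.1114]
tool_rot: [-3.141, 0.001, -2.935]
contact_force: [-0.1, -0.2, -0.1]
opening: 0.0501
```

>>> jog_arm(rows=[0,0,0,0,0,0,0,0,0,0,0,0,0,0,0,0,0,0,0,0,0,0,0,0,0,0,0,0,0,0], grip_force=30)

```text
time: 4.25
tool_pos: [0.5697, -0.2041, 0.1111]
tool_rot: [-3.142, 0.0, -2.935]
contact_force: [-0.8, 0.7, 3.8]
opening: 0.0191
```

>>> jog_arm(rows=[0,0,0,-10,0,0,0,0,-20,0,0,0,0,-25,0,0,0,0,-25,0,0,0,0,-25,0,0,0,0,-25,0,0,0,0,-20,0,0,0,0,-10,0,0,0,0,0,0])

```text
time: 5.15
tool_pos: [0.57, -0.2045, 0.2723]
tool_rot: [-3.14, 0.002, -2.935]
contact_force: [0.5, 0.4, -1.1]
opening: 0.0195
```

>>> jog_arm(rows=[0,-1,15,0,0,0,-2,24,0,0,0,-2,30,0,0,0,-2,30,0,0,0,-2,30,0,0,0,-2,30,0,0,0,-2,30,0,0,0,-2,30,0,0,0,-2,30,0,0,0,-2,30,0,0,0,-2,30,0,0,0,-2,30,0,0,0,-2,30,0,0,0,-2,30,0,0,0,-2,25,0,0,0,-2,20,0,0,0,-2,15,0,0,0,0,0,0,0,0,0,0,0,0])

```text
time: 7.05
tool_pos: [0.5071, 0.2516, 0.2701]
tool_rot: [-3.141, -0.001, -2.934]
contact_force: [-0.3, 0.2, -1.2]
opening: 0.0196
```

Run:
```python
from h import *
p,d,ci,M=snap('wrist'); save('w2.png',np.clip(p.astype(int)*2,0,255).astype('uint8')); s=observe(); print(s['time'],s['tool_pos'],s['tool_rot'],s['opening'],s['contact_force'])
p,d,ci,M=snap('scene'); save('s2.png',cv2.resize(np.clip(p[40:260,220:470].astype(int)*2,0,255).astype('uint8'),None,fx=2.6,fy=2.6))
```

```text
7.1 [0.50732106 0.25113603 0.27029784] [-3.14108996e+00 -8.68870213e-04 -2.93479510e+00] 0.01933449175528089 [ 0.17345761  0.98297961 -0.51194649]
```

View pics/w2.png

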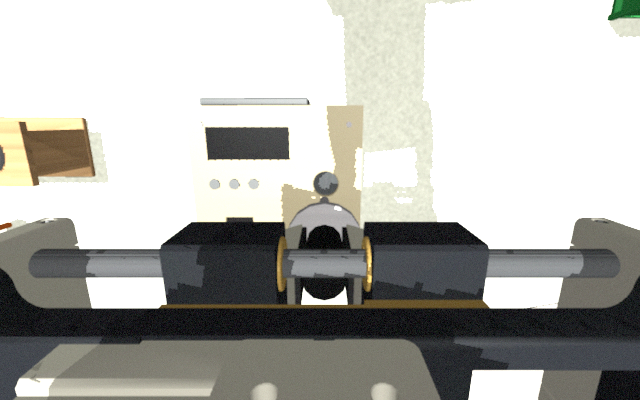

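View pics/s2.png

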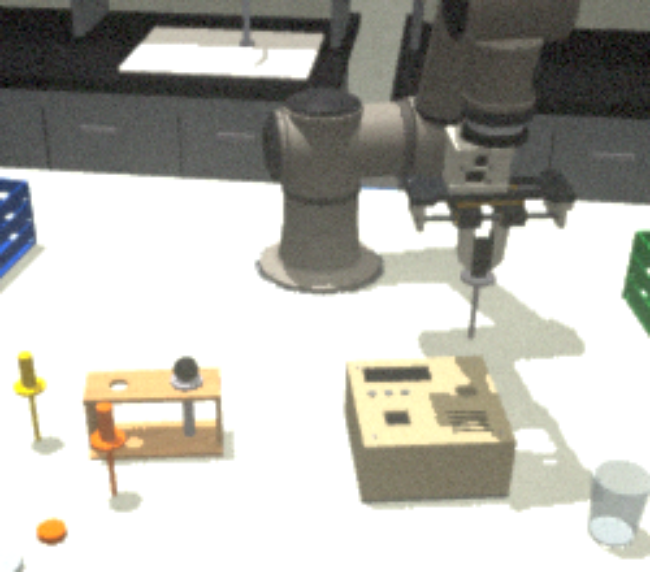

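The wrist view shows the pin held with the hole at (326,184). The scene crop shows the rod from (475,285) to its tip at (471,337). The rack is intact with the pin hole empty. I'll compute the hole position and the rod tilt.

Run:
```python
from h import *
z=np.load('pics/wrist_last.npz'); M=z['M']; ci=camera_info('wrist')
print('hole',atz(ci,M,326,184,.09))
z=np.load('pics/scene_last.npz'); M=z['M']; ci=camera_info('scene')
for x,y in [(475.5,287),(471.5,336),(484,235),(478.5,275)]:
    o,r=ray(ci,M,220+x/2.6,40+y/2.6); print(o+r*(.5073-o[0])/r[0])
```

```text
hole [0.5090267  0.25349024 0.09      ]
[0.5073     0.25098964 0.24289871]
[0.5073     0.25319159 0.17226172]
[0.5073     0.25381603 0.31379921]
[0.5073     0.25291349 0.25975252]
```

>>> jog_arm(rows=[0,-1.5,1,15,0,0,0,0,20,0,0,0,0,20,0,0,0,0,15,0,0,0,0,10,0,0,0,0,10,0,0,0,0,10,0,0,0,0,8,0,0,0,0,0,0])

```text
time: 8.05
tool_pos: [0.5082, 0.2529, 0.1616]
tool_rot: [-3.141, -0.002, -2.935]
contact_force: [0.5, 0.3, -0.8]
opening: 0.0193
```

>>> jog_arm(rows=[0,0,0,5,0,0,0,0,5,0,0,0,0,5,0,0,0,0,5,0,0,0,0,4,0,0,0,0,0,0,0,0,0,0,0,0,0,0,0,0,0,0,0,0,0,0,0,0,0,0])

```text
time: 9.05
tool_pos: [0.5089, 0.2532, 0.1389]
tool_rot: [3.141, 0.001, -2.935]
contact_force: [-0.1, 0.3, 2.7]
opening: 0.0196
```

Run:
```python
from h import *
s=observe(); print(s['time'],s['tool_pos'],s['opening'],s['contact_force'])
p,d,ci,M=snap('top'); p2,*_=snap('wrist'); f=lambda p:np.clip(p.astype(int)*2,0,255).astype('uint8')
save('t3.png',np.vstack([cv2.resize(f(p[150:310,170:430]),(640,394)),cv2.resize(f(p2),(320,200))[:200][:, :].repeat(2,1)]))
```

```text
9.05 [0.50892153 0.25315261 0.13892219] 0.019627409721553885 [-0.06362427  0.31508297  2.71954416]
```

View pics/t3.png

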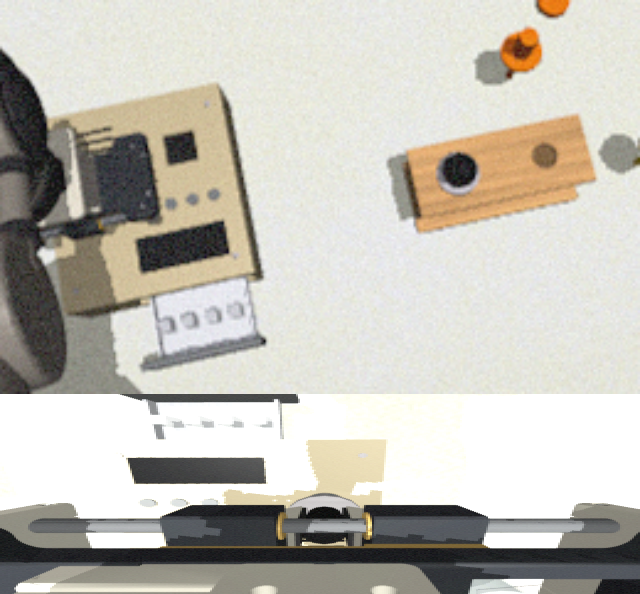

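The drawer is fully out and the pin's rack hole is clear at crop (545,155), where expected. I'll take the pin back.

>>> jog_arm(rows=[0,0,0,-10,0,0,0,0,-20,0,0,0,0,-25,0,0,0,0,-25,0,0,0,0,-25,0,0,0,0,-18,0,0,0,0,-10,0,0,0,0,0,0])

```text
time: 9.95
tool_pos: [0.5089, 0.2531, 0.2729]
tool_rot: [3.141, 0.002, -2.935]
contact_force: [0.4, 0.3, -1.1]
opening: 0.0195
```

>>> jog_arm(rows=[0,1,-15,0,0,0,2,-25,0,0,0,2,-30,0,0,0,2,-30,0,0,0,2,-30,0,0,0,2,-30,0,0,0,2,-30,0,0,0,2,-30,0,0,0,2,-30,0,0,0,2,-30,0,0,0,2,-30,0,0,0,2,-30,0,0,0,2,-30,0,0,0,2,-30,0,0,0,2,-25,0,0,0,3,-20,0,0,0,3,-15,0,0,0,0,0,0,0,0,0,0,0,0])

```text
time: 11.85
tool_pos: [0.5686, -0.2041, 0.271]
tool_rot: [3.14, -0.001, -2.935]
contact_force: [0.2, -0.8, -0.5]
opening: 0.0194
```

Run:
```python
from h import *
s=observe(); print(s['time'],s['tool_pos'],s['opening'],s['contact_force'])
p,d,ci,M=snap('scene'); p2,_,cw,Mw=snap('wrist'); f=lambda p:np.clip(p.astype(int)*2,0,255).astype('uint8')
save('s4.png',np.hstack([cv2.resize(f(p[60:240,200:340]),None,fx=3,fy=3),cv2.resize(f(p2[130:310,270:390]),None,fx=3,fy=3)]))
```

```text
11.85 [ 0.56857405 -0.20411387  0.2710432 ] 0.019440527224842893 [ 0.15810646 -0.78399165 -0.52628283]
```

View pics/s4.png

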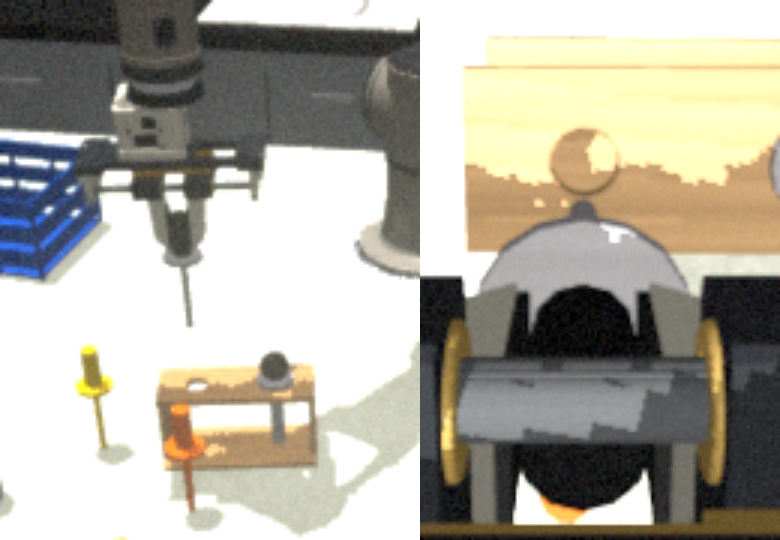

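The rack hole in the wrist view is at crop (585,161), which is pixel (325,183.7). The pin is held straight. I'll check the alignment.

Run:
```python
from h import *
z=np.load('pics/wrist_last.npz'); ci=camera_info('wrist'); print(atz(ci,z['M'],270+165/3,130+161/3,.096))
```

```text
[ 0.56968146 -0.20277608  0.096     ]
```

>>> jog_arm(rows=[0,-1,1,15,0,0,0,0,20,0,0,0,0,20,0,0,0,0,15,0,0,0,0,15,0,0,0,0,15,0,0,0,0,15,0,0,0,0,15,0,0,0,0,15,0,0,0,0,7,0,0,0,0,0,0,0,0,0,0,0])

```text
time: 13.15
tool_pos: [0.5702, -0.2028, 0.1204]
tool_rot: [-3.141, 0.001, -2.934]
contact_force: [0.3, -1.0, -0.7]
opening: 0.0194
```

>>> jog_arm(rows=[0,0,0,2,0,0,0,0,2,0,0,0,0,2,0,0,0,0,1,0,0,0,0,0,0,0,0,0,0,0])

```text
time: 13.75
tool_pos: [0.5698, -0.2031, 0.1127]
tool_rot: [3.141, 0.0, -2.935]
contact_force: [-0.5, 0.8, -0.1]
opening: 0.0194
```

>>> jog_arm(rows=[0,0,0,1,0,0,0,0,0.5,0,0,0,0,0,0,0,0,0,0,0])

```text
time: 14.15
tool_pos: [0.5698, -0.2031, 0.1112]
tool_rot: [3.142, 0.0, -2.935]
contact_force: [-0.2, 0.5, -1.1]
opening: 0.0191
```

>>> jog_arm(rows=[50,0,0,0,0,50,0,0,0,0,50,0,0,0,0,50,0,0,0,0,50,0,0,0,0,50,0,0,0,0])

```text
time: 14.75
tool_pos: [0.5699, -0.2031, 0.1112]
tool_rot: [3.142, 0.0, -2.935]
contact_force: [0.7, -0.4, -0.6]
opening: 0.05
```

>>> jog_arm(rows=[50,0,0,-10,0,50,0,0,-20,0,50,0,0,-25,0,50,0,0,-25,0,50,0,0,-25,0,50,0,0,-20,0,50,0,0,-10,0,50,0,0,0,0,50,0,0,0,0])

```text
time: 15.65
tool_pos: [0.5695, -0.2029, 0.2455]
tool_rot: [3.141, -0.001, -2.935]
contact_force: [0.4, 0.0, -1.1]
opening: 0.0496
```

Run:
```python
from h import *
s=observe(); print(s['time'],s['tool_pos'],s['opening'],s['contact_force'])
p2,d,ci,M=snap('wrist'); p,*_=snap('scene'); f=lambda p:np.clip(p.astype(int)*2,0,255).astype('uint8')
save('s5.png',np.hstack([cv2.resize(f(p[150:260,170:490]),(800,275))]).repeat(1,0) if 0 else np.vstack([cv2.resize(f(p[150:260,170:490]),(800,275)),cv2.resize(f(p2[130:240,160:480]),(800,275))]))
pts=np.array([atd(ci,M,u,v,d[v,u]) for v in range(165,222) for u in range(300,352) if d[v,u]>0])
for a,b in [(.142,.16),(.099,.107)]:
    t=pts[(pts[:,2]>a)&(pts[:,2]<b)];print(len(t),t.mean(0),(t.min(0)+t.max(0))/2,t.max(0)-t.min(0))
```

```text
15.65 [ 0.56949925 -0.20293698  0.2454788 ] 0.04962719403612184 [ 0.37291458  0.03967659 -1.10462533]
419 [ 0.56978184 -0.20417864  0.14975842] [ 0.5705162  -0.20413745  0.14729037] [0.01938326 0.01928322 0.00960404]
876 [ 0.56559046 -0.2051955   0.10228893] [ 0.56988135 -0.20410701  0.10285881] [0.04103014 0.04301567 0.00761156]
```

View pics/s5.png

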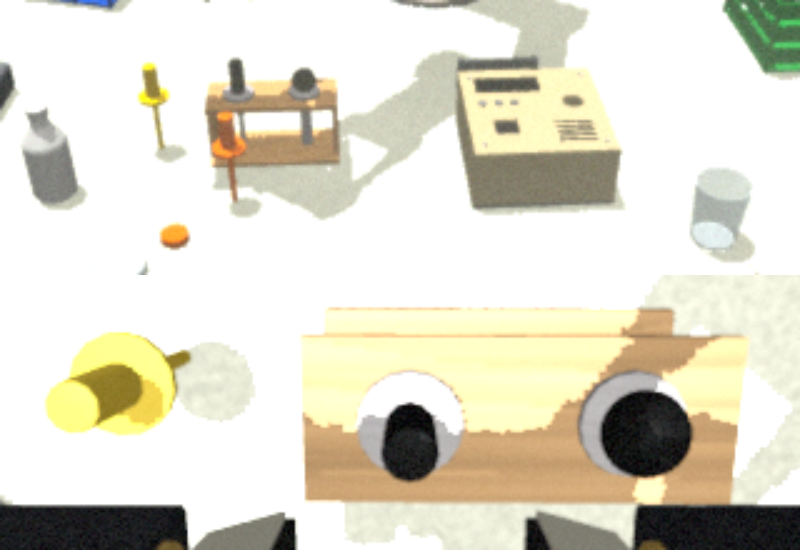

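The pin is seated and upright: collar top about 0.102 m and grip top 0.150 m, the same as at the start. The drawer is out (crop (500,63)), the bystanders are undisturbed, and the gripper is clear.

```bash
python3 -c "from h import *; print(hand_in())"
```

```text
the job is handed in; nothing more can be done
None
```

The job is done and handed in at about 15.7 s of robot time. I took the release pin from the rack and pushed it about 51 mm down the access hole. The drawer sprang fully out, and I put the pin back in the rack hole it came from.

- **Pin:** it stands upright and fully down. The collar top is at about 0.102 m, the grip top at 0.150 m, and their axes agree to under 1 mm, all matching the start.
- **Drawer:** it was still out in the last scene picture.
- **Bystanders:** the tamper, bottle, beaker and the orange and yellow look-alikes stand as before, judged by eye in the pictures.
- **Robot:** the gripper is open and clear, about 95 mm above the pin. Forces read after each move were under 4 N.

No check failed. My estimates of the reader hole and rack hole positions differed by 2–3 mm between cameras, which is well inside the clearances.

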